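# Pin the seamer crank, unlatch its push rod and hold it off the ball

## Robot

A 6-joint arm with a two-finger parallel gripper is mounted at the origin on a cart in front of the work surface, level with it; the furniture and walls round the work are solid. World frame = base frame: x ahead of the robot, y to its left, z up, the work surface at z = 0. Lengths are in mm, angles in rad, forces in N, time in s.
With the tool pointing down it reaches from about 350 to 1000 mm from the base axis. Payload 7.1 kg.
Tool frame: the origin (TCP) lies between the finger pads, 19 mm behind the fingertips; this is the grasp point; z points along the fingers, y is the line along which they close (so a half turn about z gives the same grasp; the last joint's range is limited). The gripper opens to 85 mm and grips with 20 to 120 N. Pads are 22 mm wide; open, the fingers measure 114 mm over their backs; the gripper's body (76 mm by 85 mm) begins 54 mm behind the grasp point. The pads swing forward as they close: fully open they stand 13 mm farther back than shut.
Start: joints at [-1.22, 0.423, 1.63, -0, 1.089, -0.019], TCP at [225.909, -582.726, 250.019] pointing down, gripper open.
Joint ranges: [-3, 3], [-0.9, 2.11], [0.09, 2.58], [-1.31, 4.45], [0.11, 2.69], [-2.54, 2.54]. Speed limits (rad/s): [2.39, 2.39, 3.01, 3.14, 3.14, 3.14].

## Interface

Orientations are given as a unit quaternion [x, y, z, w].
In Python, from rig import ctrl, imaging gives the robot as it stands.
- The arm moves only by the shell command python3 -m jog 'ROWS' [FORCE]. ROWS is JSON, a list that holds one entry, the list of rows, each a list of 7 numbers: the finger opening in m, from 0 to 0.0854, then the shift along the tool's x, y, z in m, then the turn, a rotation vector about the tool's x, y, z in degrees. A call has exactly 10 rows; each row is the pose to reach, as a shift and turn from the pose commanded when the call began, along the tool's axes at that moment; what a row does not reach only later rows make up. A row lasts 1/12 s, in which the tool goes at most 41.7 mm and 7.16 degrees, less where a joint would pass 70% of its speed; a pose out of reach is approached as far as the arm can. A call with a gripper value outside its range is refused whole. The fingers move at their own pace and stop on an object; FORCE is the grip in N (left out, the last holds). Time passes only in rows, so rows that repeat a pose let the fingers close, or fill a call up. It gives the time, the measured TCP pose, the force, the opening and the grip force at its end, in the units of the state.
- ctrl.read_state(): the state, without advancing time (a new reading comes with each control period).
- imaging.capture(name): name is "scene" or "top"; returns (picture, depth): 400x640x3 uint8, red, green, blue; 400x640 float32, mm along the optical axis (not along the pixel's ray), 0 where there is no reading.
- imaging.calibration(name): a dict with "fx", "fy", "cx", "cy" (pixels), "k1" (the pictures are not rectified: a ray, as slopes to the right and down, at radius r is drawn at 1 + k1 r^2 times it, then the intrinsics apply), "R" (3x3) and "t" (3): a world point X has camera coordinates R X + t. Camera axes: x right, y down, z forward; pixel columns grow to the right and rows downward; lengths in mm; the calibration is good to about 2 mm. A picture is of the moment at which its call begins. calibration takes no time and is no camera call.
- ctrl.job_done(): hands the job in; it is judged then, once.
The state is a dict: "time": time; "joints": joint angles; "qd": joint speeds; "joint_efforts": joint torques, N m; "ee_pos": TCP position; "tcp_rot": TCP orientation; "ft_force": force on the tool from outside, world axes, zero at the start; "ft_torque": the same for the moment, N m; "finger_gap": finger opening in mm; "gripper_force": force on a finger pad.
Only numpy, scipy, OpenCV 4.12 (cv2) and the standard library are available. Lean on these libraries where they do the work, as an engineer would, in place of code of your own. Each camera call takes 0.05 s, during which the arm holds its last target. There are 200 camera calls.

## Task

The ball stud on this seamer linkage is to be inspected. First push the red-handled rigging pin fully home, down through the crank's brass guide into the bushing below, so that the sprung crank cannot swing. Then pull the push rod's black latch knob out sideways against its spring, lift the socket up off the ball to at least 4 cm above where it sat, and finish still holding the rod up there, with the pin home and the loose parts on the board left undisturbed.

Things in the scene. Friction and masses are not known exactly. Their poses are not given: they have to be found in the camera images.
- linkage: Linkage module, fixed on a 20 mm wooden board: aluminium plate 84 x 264 x 10 mm. Origin: centre of the plate's underside; z up. The push rod lies along its y axis: at +y a grey air cylinder (103 mm high) with the rod's clevis, at -y the ball stud. The latch knob sticks out on its -x side (toward the robot); the yellow bell crank lies on its +x side. All heights below are above this underside.
- pin_mouth (a point): Centre of the open top of the brass guide on the yellow crank, at height 60 mm, 45 mm to +x of the rod's axis. Funnel 20 mm wide narrowing to 11 mm within 6 mm; below, an 11 mm bore straight down through the crank into the fixed brass bushing, 50 mm deep in all. Rim 31 mm across. Along y from it nothing within 70 mm is higher than 52 mm. Axes as the crank's (at the start the linkage's).
- pin_seat (a point): Fixed point on the bore's axis at height 15 mm: where the pin's tip is when the pin is fully home, its flange resting on the guide's rim. Axes as the linkage's.
- pin: Rigging pin, loose, about 60 g, upright in the +y hole of the grey block. Steel shaft 8 mm thick with a round tip, 45 mm from tip to flange underside; flange 28 mm wide, 4 mm thick; red round handle 22 mm in diameter from 52 to 82 mm above the tip. Origin: the tip; z runs up to the handle. Grip the handle from above, TCP 70 mm above the tip.
- pin_block: Grey plastic block on the board, fixed, 46 x 86 mm (x, y), 50 mm high, with two 11 mm holes 47 mm deep at y = -20 mm (empty) and y = +20 mm (holds the pin, its flange on the block's top). Origin: centre of its underside; z up. The pin must rise 45 mm to come free.
- socket (a point): Centre of the ball socket at the -y end of the push rod; while coupled, the centre of the 20 mm steel ball, at height 66 mm. Dark steel housing 34 x 38 mm, top 20 mm above this point, open below. Axes as the push rod's (at the start the linkage's; x along the hinge).
- rod_hinge (a point): Hinge of the push rod in the fixed clevis, at height 66 mm, 160 mm from the socket's centre. The rod turns about the linkage's x axis through this point, so the socket rises in an arc of 160 mm radius that leans toward the clevis (+y). Stop at 0.8 rad. Light; it falls when let go.
- push_rod: Push rod with socket and latch, about 0.46 kg, steel rod 13 mm in diameter. Origin at its hinge (rod_hinge); the socket's centre lies at y = -160 mm in its frame; z up at the start.
- latch_knob (a point): Middle of the black latch knob, 45 mm to -x of the socket's centre, at height 54.5 mm. Round knob lying along x: waist 16 mm thick and 24 mm long between an inner flange (22 mm) and an outer one (24 mm). Pinch the waist from above, fingers closing along the linkage's y, TCP at this point; pull along the linkage's -x. 40 mm free on both sides along y, 30 mm below. Axes as the push rod's.
- latch (a joint): How far the latch knob is pulled out, m: 0 latched (its fork under the ball blocks lifting), stop at 0.015; the ball is free from 0.0135. Spring: 3.5 N at 0, 9 N at 0.015. Keep it pulled until the socket has risen 20 mm.
- crank (a joint): Angle of the bell crank, rad: 0 as coupled. A spring (about 2 N at the ball) swings it positive, up to 0.6, when the socket is off and no pin holds it; with the pin home it can go to about 0.07.
- roll: Loose grey seaming roll on the board, 49 mm wide, 34 mm high; to be left alone. Origin: centre of its underside.
- bolt: Loose hex bolt standing on its head on the board, 16 x 18 mm, 41 mm high; to be left alone. Origin: centre of its underside.
- ends: Loose stack of gold can ends on the board between the block and the linkage, 65 mm wide, 16 mm high; to be left alone. Origin: centre of its underside.

How it is judged:
By the outcome, as a careful person would: the job done as asked, in the order asked, and still so for the second after the job is handed in, while the arm keeps its last pose, push and grip.
It also fails if it takes over 58 s, if anything falls off the work surface, if the arm or the gripper's body presses on something with over 40 N, if the wrist force passes 120 N, or if a joint passes its speed limit or range.

## Working session

There is one attempt and no reset: what is moved stays moved. The work goes in short steps, Python scripts to look and compute and a shell command to move; the robot and the scene stay as the last step left them, time stands still between calls to the robot, and variables do not carry over. Pictures are saved under pics/ and viewed, at most 10 in all, crops included, and the job is handed in when it is done.

```bash
mkdir -p pics; ls
cat > h.py <<'E'
import numpy as np, cv2
from rig import ctrl, imaging
def snap(n,tag):
    p,d=imaging.capture(n); np.savez(f'pics/{tag}.npz',p=p,d=d); cv2.imwrite(f'pics/{tag}.png',p[:,:,::-1]); return p,d
def ray(n,u,v):
    c=imaging.calibration(n); K=np.array([[c['fx'],0,c['cx']],[0,c['fy'],c['cy']],[0,0,1]])
    s=cv2.undistortPoints(np.array([[[u,v]]],float),K,np.array([c['k1'],0,0,0,0.]))[0,0]
    R=np.array(c['R']);t=np.array(c['t']); return -R.T@t, R.T@np.array([s[0],s[1],1])
def onz(n,u,v,z):
    o,d=ray(n,u,v); return o+d*(z-o[2])/d[2]
def atd(n,u,v,dep):
    o,d=ray(n,u,v); return o+d*dep
def cross(n1,p1,n2,p2):
    o1,d1=ray(n1,*p1);o2,d2=ray(n2,*p2)
    s=np.linalg.lstsq(np.c_[d1,-d2],o2-o1,rcond=None)[0]; a=o1+d1*s[0];b=o2+d2*s[1]
    return (a+b)/2, np.linalg.norm(a-b)
def cloud(n,d):
    v,u=np.mgrid[:400,:640]; c=imaging.calibration(n); K=np.array([[c['fx'],0,c['cx']],[0,c['fy'],c['cy']],[0,0,1]])
    s=cv2.undistortPoints(np.stack([u,v],-1).reshape(-1,1,2).astype(float),K,np.array([c['k1'],0,0,0,0.])).reshape(400,640,2)
    X=np.dstack([s,np.ones((400,640))])*d[...,None]; R=np.array(c['R']);t=np.array(c['t']); return (X-t)@R
E
python3 - <<'E'
from h import *
for n in('scene','top'):
    snap(n,n+'0'); c=imaging.calibration(n); print(n,c['fx'],c['k1'],-np.array(c['R']).T@c['t'],np.array(c['R']).round(2).tolist())
s=ctrl.read_state(); print({k:np.round(v,3).tolist() for k,v in s.items()})
E
```

```text
pics
scene 442.89881026739135 0.012791539491939423 [-175.52295267  602.05850132  438.38870243] [[-0.58, -0.82, -0.02], [-0.31, 0.24, -0.92], [0.75, -0.53, -0.39]]
top 434.8345784355196 0.01721188713732616 [380.28027577 153.33561372 943.19085968] [[-0.02, -1.0, 0.02], [-0.99, 0.02, -0.13], [0.13, -0.03, -0.99]]
{'time': 0.1, 'joints': [-1.22, 0.424, 1.631, -0.0, 1.089, -0.019], 'qd': [-0.0, -0.002, -0.003, -0.001, -0.001, 0.001], 'joint_efforts': [-0.001, -55.843, -28.244, -0.0, 0.003, -0.0], 'ee_pos': [225.76, -582.316, 249.336], 'tcp_rot': [0.983, 0.184, -0.0, -0.001], 'ft_force': [0.083, 0.508, 0.408], 'ft_torque': [-0.012, -0.036, -0.029], 'gripper_force': 0.0, 'finger_gap': 85.509}
```

View pics/scene0.png

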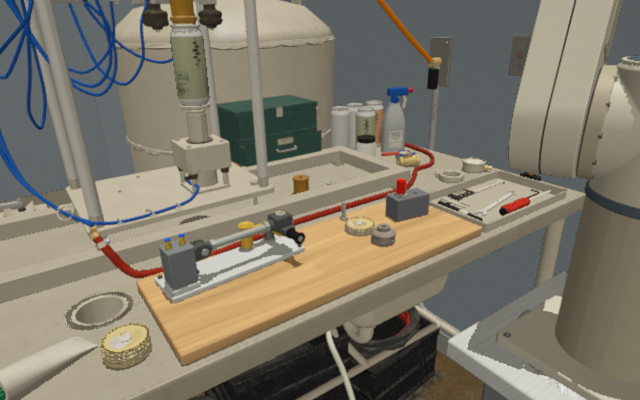

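View pics/top0.png

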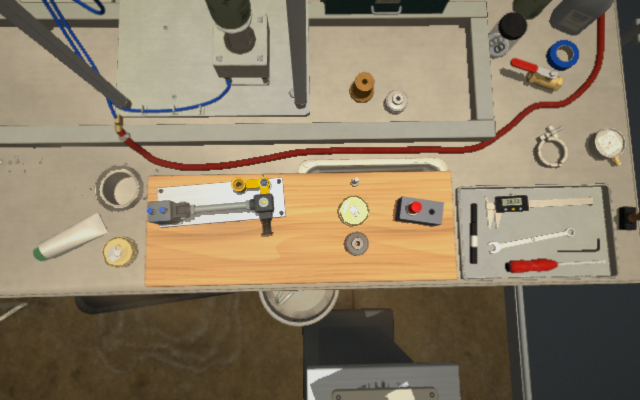

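The scene picture shows the linkage at about (235,255), with its knob at (297,238). The block with the red pin is at (405,200). In the top picture the brass guide is near (239,185), the knob near (266,228), the pin at (415,208) and the block near (420,211). The bolt is at (355,182), the ends at (352,211) and the roll at (357,243).

Run:
```python
from h import *
T=np.load('pics/top0.npz');S=np.load('pics/scene0.npz')
a=cv2.resize(T['p'][165:255,140:300],None,fx=5,fy=5,interpolation=cv2.INTER_CUBIC)[:,:,::-1]
cv2.imwrite('pics/ct.png',a)
b=cv2.resize(S['p'][200:300,150:315],None,fx=4.8,fy=4.8,interpolation=cv2.INTER_CUBIC)[:,:,::-1]; cv2.imwrite('pics/cs.png',b)
for n,I in(('top',T),('scene',S)):
    hsv=cv2.cvtColor(I['p'],cv2.COLOR_RGB2HSV); P=cloud(n,I['d'])
    h,s,v=hsv[...,0],hsv[...,1],hsv[...,2]
    red=((h<6)|(h>174))&(s>150)&(v>80)
    yel=(h>18)&(h<30)&(s>170)&(v>90)
    for name,m in(('red',red),('yel',yel)):
        k,l,st,c=cv2.connectedComponentsWithStats(m.astype(np.uint8))
        for i in range(1,k):
            q=P[(l==i)&(I['d']>0)]
            if st[i,4]>15 and st[i,4]<600: print(n,name,st[i].tolist(),c[i].round(1),np.median(q,0).round(1),q.min(0).round(0),q.max(0).round(0))
# plate/board planes, block top from depth top
P=cloud('top',T['d'])
for nm,(u0,u1,v0,v1) in dict(block=(390,450,190,230),link=(140,300,170,245),board=(290,330,180,280)).items():
    z=P[v0:v1,u0:u1,2].ravel(); hh,e=np.histogram(z,bins=np.arange(0,140,4)); print(nm,[(int(x),int(y)) for x,y in zip(e,hh) if y>20])
```

```text
top red [511, 58, 27, 15, 207] [524.  65.] [ 784.9 -324.4   47.4] [ 770. -353.   43.] [ 801. -296.   51.]
top red [118, 130, 7, 6, 25] [121.6 132.7] [635.4 523.1  79.9] [631. 520.  75.] [642. 529.  84.]
top red [408, 202, 14, 11, 114] [414.7 207. ] [471.7 -56.  106.4] [462. -69.  84.] [482. -47. 111.]
top red [510, 259, 47, 14, 497] [532.2 265.2] [ 353.1 -318.7   27.4] [ 339. -371.   21.] [ 365. -272.   35.]
top yel [232, 177, 38, 18, 350] [249.6 184.5] [527.7 270.5  69. ] [503. 230.  20.] [552. 303. 101.]
scene red [346, 143, 88, 66, 569] [396.7 181.2] [ 605.5 -118.9   15.2] [ 459. -533.    5.] [921. -12. 109.]
scene red [382, 152, 17, 4, 35] [389.9 153.5] [ 778.2 -320.7   47.3] [ 769. -346.   43.] [ 792. -300.   50.]
scene red [502, 198, 28, 15, 211] [516.5 204.4] [ 342.9 -314.5   26.4] [ 335. -372.   15.] [ 354. -270.   32.]
scene red [294, 206, 47, 19, 230] [316.7 214.8] [604.7  74.2  12.8] [600.   2.   7.] [611. 138.  18.]
scene red [253, 234, 11, 7, 44] [257.5 236.6] [590.3 236.1  12.3] [586. 222.   8.] [594. 248.  17.]
scene red [94, 237, 9, 6, 35] [ 98.  239.5] [633.  525.4  
[... 771 characters left out ...]
37, 10, 11, 88] [246.9 242.3] [519.8 293.1  46.4] [517. 282.  36.] [527. 300.  57.]
scene yel [180, 238, 5, 6, 27] [181.8 240.7] [470.2 426.1 112.7] [469. 422. 109.] [473. 429. 118.]
scene yel [166, 243, 5, 6, 26] [167.7 245.5] [468.7 448.9 112.6] [466. 445. 109.] [472. 452. 118.]
block [(16, 675), (20, 559), (24, 22), (36, 22), (48, 23), (52, 22), (60, 21), (64, 114), (68, 619), (72, 86), (104, 73)]
link [(0, 570), (4, 22), (12, 61), (16, 2632), (20, 2587), (24, 384), (28, 2306), (32, 350), (36, 21), (64, 133), (68, 162), (72, 58), (76, 138), (80, 184), (84, 92), (88, 272), (92, 260), (96, 206), (100, 301), (104, 404), (108, 40), (120, 41)]
board [(12, 42), (16, 2077), (20, 1834), (24, 28)]
```

View pics/ct.png

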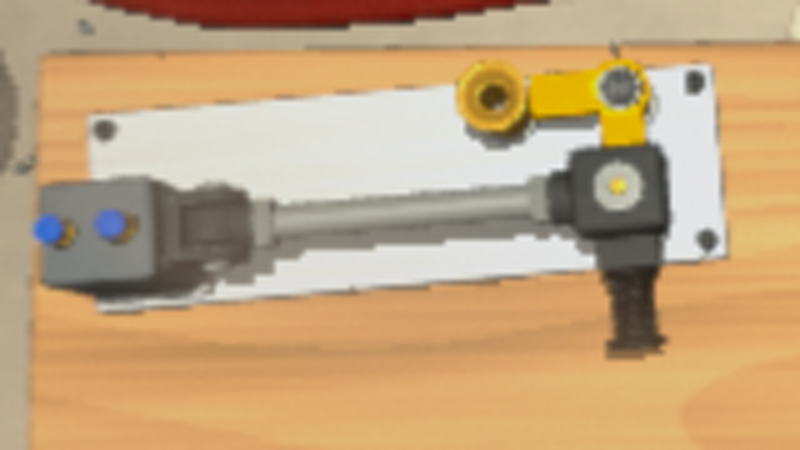

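View pics/cs.png

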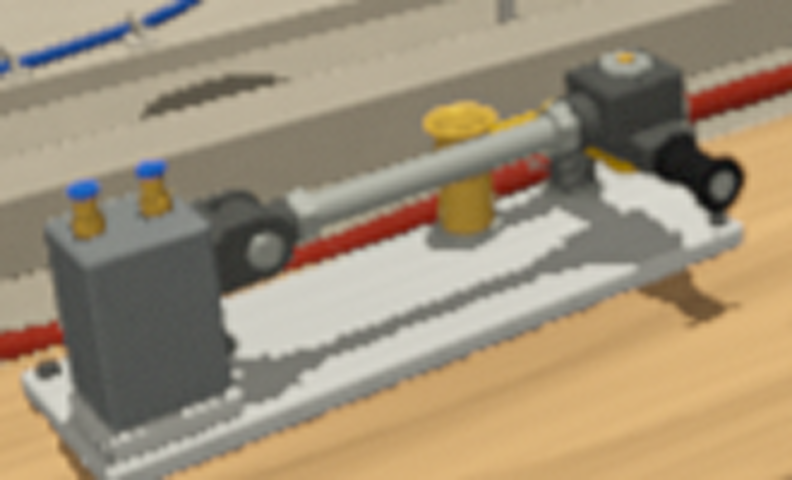

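The top crop shows the guide's rim at crop (492,95), the nut on the socket at (617,185), the knob's waist near (633,312) and the plate corners at (90,117), (712,65), (728,257) and (98,312). In the scene crop the rim's centre is at (459,121), the nut at (627,64) and the knob at about (697,172), running from (675,160) to (722,182).

```bash
cat >> h.py <<'E'
ct=lambda x,y:((x+.5)/5-.5+140,(y+.5)/5-.5+165)
cs=lambda x,y:((x+.5)/4.8-.5+150,(y+.5)/4.8-.5+200)
E
python3 - <<'E'
from h import *
T=np.load('pics/top0.npz');S=np.load('pics/scene0.npz');PT=cloud('top',T['d']);PS=cloud('scene',S['d'])
c=np.array([onz('top',*ct(*p),30)[:2] for p in((90,117),(712,65),(728,257),(98,312))])
print('plate',c.round(1).tolist(),'ctr',c.mean(0),'len',[np.linalg.norm(c[i]-c[(i+1)%4]).round(1) for i in range(4)])
v=(c[0]-c[1])+(c[3]-c[2]); yaw=np.arctan2(-v[0],v[1]); print('yaw deg',np.degrees(yaw))
R=np.array([[np.cos(yaw),-np.sin(yaw)],[np.sin(yaw),np.cos(yaw)]])
for n,a,b,z in(('rim',(492,95),(459,121),80),('nut',(617,185),(627,64),107),('knob',(633,312),(697,172),74.5)):
    X,g=cross('top',ct(*a),'scene',cs(*b)); print(n,X.round(1),'gap',g.round(1),'top@z',onz('top',*ct(*a),z).round(1),'scene@z',onz('scene',*cs(*b),z).round(1),'link',(R.T@(onz('top',*ct(*a),z)[:2]-c.mean(0))).round(1))
# pin/ block by depth
for n,P,(u0,u1,v0,v1) in(('top',PT,(395,435,190,225)),('scene',PS,(390,415,172,200))):
    Q=P[v0:v1,u0:u1].reshape(-1,3); I=(T if n=='top' else S)['p'][v0:v1,u0:u1].reshape(-1,3).astype(int)
    red=(I[:,0]>2*I[:,1])&(I[:,0]>80); q=Q[red&(Q[:,2]>102)]; print(n,'pintop n',len(q),q.mean(0).round(1),((q.min(0)+q.max(0))/2).round(1),np.ptp(q,axis=0).round(1))
    try:
        m=red.reshape(v1-v0,u1-u0)&(P[v0:v1,u0:u1,2]>102); vv,uu=np.nonzero(m); print('  pix',uu.mean()+u0,vv.mean()+v0,uu.min()+u0,uu.max()+u0,vv.min()+v0,vv.max()+v0,onz(n,uu.mean()+u0,vv.mean()+v0,107).round(1))
    except Exception as e:print(e)
b=PT[185:235,385:455]; m=(abs(b[...,2]-70)<3.5); k,l,st,cc=cv2.connectedComponentsWithStats(m.astype(np.uint8)); i=1+np.argmax(st[1:,4])
vv,uu=np.nonzero(l==i); r=cv2.minAreaRect(np.array([onz('top',u+385,w+185,70)[:2] for u,w in zip(uu,vv)],np.float32)); print('block',r,np.median(b[l==i],0))
# loose parts tops, and other tall things nearby
Q=PT.reshape(-1,3); k=(Q[:,2]>130)&(Q[:,0]>300)&(Q[:,0]<700)&(Q[:,1]>-250)&(Q[:,1]<450); print('tall',k.sum(), Q[k].min(0) if k.any() else '',Q[k].max(0) if k.any() else '')
E
```

```text
plate [[530.2, 466.7], [548.2, 205.7], [466.0, 199.8], [448.1, 461.4]] ctr [498.11919786 333.41001918] len [np.float64(261.7), np.float64(82.3), np.float64(262.2), np.float64(82.3)]
yaw deg 3.927867657520497
rim [527.8 290.   79.8] gap 1.9 top@z [528.2 290.8  80. ] scene@z [526.5 289.6  80. ] link [ 27.1 -44.5]
nut [486.9 237.2 104.3] gap 3.6 top@z [487.5 238.4 107. ] scene@z [480.  238.9 107. ] link [-17.1 -94.1]
knob [440.1 234.9  75.5] gap 1.5 top@z [440.6 235.6  74.5] scene@z [441.2 233.3  74.5] link [-64.1 -93.6]
top pintop n 100 [471.4 -55.7 115. ] [430.9  42.3 522.8] [101.3 222.  840.8]
  pix 415.68 206.71 410 421 202 212 [472.2 -57.7 107. ]
scene pintop n 40 [467.9 -57.6 106.1] [470.6 -58.6 105.9] [21.5 18.1  6.9]
  pix 401.075 180.875 397 405 179 183 [466.1 -55.8 107. ]
block ((469.5302734375, -77.56636047363281), (86.83536529541016, 46.09549331665039), 80.76408386230469) [466.81440752 -84.2409843   69.86361193]
tall 2630 [380.28027577 151.24455369 130.34873002] [694.27941384 175.75132237 943.19085968]
```

```bash
cat >> h.py <<'E'
from scipy.spatial.transform import Rotation as Ro
def go(x,y,z,yaw=3.93):
    "shift (m, tool axes) and turn (deg) from measured pose to target, tool down, tool x at yaw"
    s=ctrl.read_state(); R=Ro.from_quat(s['tcp_rot']); t=np.array([x,y,z])-s['ee_pos']
    G=Ro.from_euler('z',yaw,degrees=True)*Ro.from_euler('x',180,degrees=True)
    print('shift',(R.inv().apply(t)/1000).round(4),'turn',(R.inv()*G).as_rotvec(degrees=True).round(2),'| at',np.round(s['ee_pos'],1),'F',np.round(s['ft_force'],1),'gap',round(s['finger_gap'],1),'t',s['time'])
E
python3 -c "
from h import *
go(420,-180,230);go(472,-57.5,230)"
```

```text
shift [ 0.3265 -0.3049  0.0197] turn [-8.000e-02  1.000e-02  1.726e+01] | at [ 225.8 -582.3  249.3] F [0.1 0.5 0.4] gap 85.5 t 0.1
shift [ 0.4193 -0.4003  0.0199] turn [-8.000e-02  1.000e-02  1.726e+01] | at [ 225.8 -582.3  249.3] F [0.1 0.5 0.4] gap 85.5 t 0.1
```

```bash
python3 -m jog '[[[0.06,0.012,-0.012,0.001,0,0,1],[0.06,0.038,-0.036,0.002,0,0,3],[0.06,0.066,-0.063,0.004,0,0,5],[0.06,0.094,-0.09,0.006,0,0,7],[0.06,0.122,-0.117,0.008,0,0,9],[0.06,0.15,-0.144,0.01,0,0,11],[0.06,0.178,-0.17,0.012,0,0,13],[0.06,0.206,-0.197,0.014,0,0,15],[0.06,0.234,-0.224,0.016,0,0,17],[0.06,0.26,-0.248,0.018,0,0,17.3]]]' && python3 -c "
from h import *
go(472,-57.5,150);go(472,-57.5,94.5)"
```

```text
time: 0.93
ee_pos: [378.8, -255.3, 231.8]
tcp_rot: [0.999, 0.033, -0.0, -0.0]
ft_force: [0.7, 0.0, -0.3]
finger_gap: 59.7
gripper_force: 0.0
shift [ 0.106  -0.1912  0.0818] turn [-0.03  0.02 -0.15] | at [ 378.8 -255.3  231.8] F [ 0.7  0.  -0.3] gap 59.7 t 0.9333
shift [ 0.1061 -0.1912  0.1373] turn [-0.03  0.02 -0.15] | at [ 378.8 -255.3  231.8] F [ 0.7  0.  -0.3] gap 59.7 t 0.9333
```

```bash
python3 -m jog '[[[0.06,0.015,-0.027,0.008,0,0,0],[0.06,0.034,-0.061,0.02,0,0,0],[0.06,0.053,-0.095,0.035,0,0,0],[0.06,0.072,-0.129,0.05,0,0,0],[0.06,0.088,-0.158,0.065,0,0,0],[0.06,0.1,-0.18,0.078,0,0,0],[0.06,0.106,-0.189,0.082,0,0,0],[0.06,0.106,-0.189,0.082,0,0,0],[0.06,0.106,-0.189,0.082,0,0,0],[0.06,0.106,-0.189,0.082,0,0,0]]]'
python3 - <<'E'
from h import *
go(472,-57.5,94.5)
p,_=snap('top','t1');q,_=snap('scene','s1')
a=cv2.resize(p[150:260,350:480],None,fx=3,fy=3);b=cv2.resize(q[110:220,340:470],None,fx=3,fy=3)
cv2.imwrite('pics/v1.png',np.hstack([a,b])[:,:,::-1])
E
```

```text
time: 1.77
ee_pos: [471.5, -62.7, 150.5]
tcp_rot: [0.999, 0.034, 0.0, 0.0]
ft_force: [0.4, -0.5, -0.2]
finger_gap: 59.7
gripper_force: 0.0
shift [ 0.0009 -0.0051  0.056 ] turn [ 0.02 -0.01 -0.07] | at [471.5 -62.7 150.5] F [ 0.4 -0.5 -0.2] gap 59.7 t 1.7667
```

View pics/v1.png

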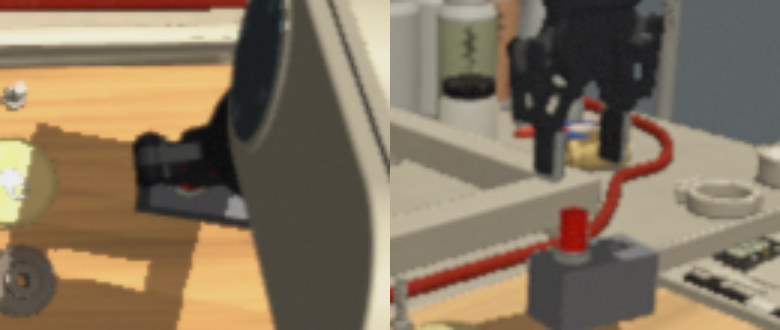

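Both fingers straddle the red handle: in the right half it is at (573,228), between fingers at (548,160) and (612,150). I'll descend and grip.

```bash
python3 -m jog '[[[0.06,0.001,-0.005,0.01,0,0,0],[0.06,0.001,-0.005,0.03,0,0,0],[0.06,0.001,-0.005,0.045,0,0,0],[0.06,0.001,-0.005,0.053,0,0,0],[0.06,0.001,-0.005,0.055,0,0,0],[0.06,0.001,-0.005,0.055,0,0,0],[0.018,0.001,-0.005,0.055,0,0,0],[0.018,0.001,-0.005,0.055,0,0,0],[0.018,0.001,-0.005,0.055,0,0,0],[0.018,0.001,-0.005,0.055,0,0,0]]]' 40 && python3 -c "
from h import *
go(472,-57.5,170)"
```

```text
time: 2.7
ee_pos: [473.2, -58.0, 96.1]
tcp_rot: [0.999, 0.035, 0.001, 0.001]
ft_force: [-0.9, -9.5, 3.5]
finger_gap: 20.8
gripper_force: 39.2
shift [-0.001  -0.0004 -0.0739] turn [ 0.14 -0.12  0.05] | at [473.2 -58.   96.1] F [-0.9 -9.5  3.5] gap 20.8 t 2.7
```

```bash
python3 -m jog '[[[0.018,0,0.001,0,0,0,0],[0.018,0,0.001,-0.004,0,0,0],[0.018,0,0.001,-0.012,0,0,0],[0.018,0,0.001,-0.024,0,0,0],[0.018,0,0.001,-0.038,0,0,0],[0.018,0,0.001,-0.052,0,0,0],[0.018,0,0.001,-0.064,0,0,0],[0.018,0,0.001,-0.072,0,0,0],[0.018,0,0.001,-0.075,0,0,0],[0.018,0,0.001,-0.075,0,0,0]]]' 40 && python3 -c "
from h import *
go(528,290.5,190);go(510,170,190)"
```

```text
time: 3.53
ee_pos: [472.7, -57.6, 170.8]
tcp_rot: [0.999, 0.034, 0.001, 0.0]
ft_force: [0.8, -0.0, -0.8]
finger_gap: 20.8
gripper_force: 39.6
shift [ 0.0788 -0.3436 -0.0191] turn [ 0.01 -0.09 -0.04] | at [472.7 -57.6 170.8] F [ 0.8 -0.  -0.8] gap 20.8 t 3.5333
shift [ 0.0527 -0.2246 -0.0191] turn [ 0.01 -0.09 -0.04] | at [472.7 -57.6 170.8] F [ 0.8 -0.  -0.8] gap 20.8 t 3.5333
```

```bash
python3 -m jog '[[[0.018,0.002,-0.008,-0.006,0,0,0],[0.018,0.008,-0.034,-0.015,0,0,0],[0.018,0.016,-0.07,-0.022,0,0,0],[0.018,0.025,-0.108,-0.022,0,0,0],[0.018,0.034,-0.146,-0.022,0,0,0],[0.018,0.043,-0.184,-0.022,0,0,0],[0.018,0.051,-0.222,-0.022,0,0,0],[0.018,0.06,-0.26,-0.022,0,0,0],[0.018,0.067,-0.29,-0.022,0,0,0],[0.018,0.072,-0.31,-0.022,0,0,0]]]' && python3 -m jog '[[[0.018,0.003,-0.018,0,0,0,0],[0.018,0.006,-0.028,0,0,0,0],[0.018,0.007,-0.034,0.003,0,0,0],[0.018,0.007,-0.034,0.008,0,0,0],[0.018,0.007,-0.034,0.016,0,0,0],[0.018,0.007,-0.034,0.022,0,0,0],[0.018,0.007,-0.034,0.026,0,0,0],[0.018,0.007,-0.034,0.026,0,0,0],[0.018,0.007,-0.034,0.026,0,0,0],[0.018,0.007,-0.034,0.026,0,0,0]]]'
python3 - <<'E'
from h import *
go(528,290.5,160)
p,_=snap('top','t2');q,_=snap('scene','s2')
a=cv2.resize(p[150:250,190:290],None,fx=4,fy=4);b=cv2.resize(q[165:265,195:295],None,fx=4,fy=4,interpolation=cv2.INTER_CUBIC)
cv2.imwrite('pics/v2.png',np.hstack([a,b])[:,:,::-1])
E
```

```text
time: 4.37
ee_pos: [522.7, 260.1, 191.5]
tcp_rot: [0.999, 0.035, -0.0, -0.0]
ft_force: [1.3, 0.2, -0.2]
finger_gap: 20.4
gripper_force: 39.6
time: 5.2
ee_pos: [528.1, 290.5, 166.2]
tcp_rot: [0.999, 0.034, 0.0, -0.0]
ft_force: [-0.2, -1.1, -1.4]
finger_gap: 20.9
gripper_force: 39.6
shift [-0.0001 -0.      0.0062] turn [-0.   -0.01 -0.07] | at [528.1 290.5 166.2] F [-0.2 -1.1 -1.4] gap 20.9 t 5.2
```

View pics/v2.png

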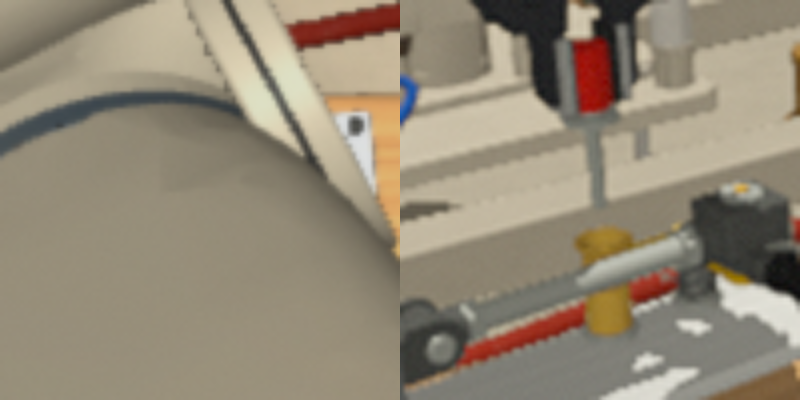

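The top view is blocked by the arm. In the right (scene) half, the tip is at (598,207), the shaft is parallel to the guide's axis, and the rim's centre is near (605,242). The pin appears about 1 px too far left, so I'll measure it against the rim in this view.

Run:
```python
from h import *
q=np.load('pics/s2.npz')['p']; 
def proj(X):
    c=imaging.calibration('scene');K=np.array([[c['fx'],0,c['cx']],[0,c['fy'],c['cy']],[0,0,1]])
    return cv2.projectPoints(np.array([X],float),cv2.Rodrigues(np.array(c['R']))[0],np.array(c['t']),K,np.array([c['k1'],0,0,0,0.]))[0][0,0]
X=np.array([528.1,290.5,166.2])
for h in(-70,-60,-50,-18,12): print('pin axis',h,proj(X+[0,0,h]).round(2))
print('rim pred',proj([528.1,290.5,80]).round(2))
# shaft center per row (gray brightness), guide rows by colour
hsv=cv2.cvtColor(q,cv2.COLOR_RGB2HSV)
for v in range(196,250,2):
    h,s,_=[hsv[v,235:257,i].astype(int) for i in range(3)]
    y=np.nonzero((h>16)&(h<32)&(s>140))[0]; r=np.nonzero(((h<6)|(h>174))&(s>170))[0]
    print(v,'yel',(y.min()+235,y.max()+235) if len(y)>3 else '', 'gray',q[v,238:250].mean(1).astype(int).tolist() if v<220 else '')
```

```text
pin axis -70 [243.66 216.83]
pin axis -60 [243.18 211.95]
pin axis -50 [242.7  207.02]
pin axis -18 [241.13 190.92]
pin axis 12 [239.6  175.36]
rim pred [244.42 224.64]
196 yel  gray [114, 114, 115, 115, 117, 118, 117, 117, 124, 126, 126, 131]
198 yel  gray [131, 136, 134, 127, 119, 115, 109, 125, 134, 135, 137, 149]
200 yel  gray [134, 135, 135, 126, 119, 118, 111, 148, 168, 170, 168, 170]
202 yel  gray [168, 172, 167, 144, 120, 117, 112, 126, 157, 170, 169, 169]
204 yel  gray [172, 173, 172, 150, 123, 119, 114, 123, 156, 171, 172, 171]
206 yel  gray [171, 172, 172, 155, 127, 119, 117, 119, 153, 172, 172, 175]
208 yel  gray [169, 170, 168, 170, 150, 123, 116, 110, 155, 180, 181, 180]
210 yel  gray [176, 177, 178, 178, 154, 121, 117, 114, 155, 178, 179, 178]
212 yel  gray [179, 178, 179, 178, 153, 120, 116, 116, 156, 180, 179, 178]
214 yel  gray [178, 178, 178, 178, 155, 126, 116, 116, 139, 163, 163, 154]
216 yel  gray [179, 175, 171, 163, 145, 124, 118, 113, 117, 122, 125, 125]
218 yel  gray [133, 126, 126, 127, 127, 126, 125, 126, 126, 127, 126, 126]
220 yel  gray 
222 yel (np.int64(245), np.int64(248)) gray 
224 yel (np.int64(240), np.int64(252)) gray 
226 yel (np.int64(239), np.int64(253)) gray 
228 yel (np.int64(241), np.int64(247)) gray 
230 yel  gray 
232 yel  gray 
234 yel  gray 
236 yel  gray 
238 yel (np.int64(245), np.int64(251)) gray 
240 yel (np.int64(242), np.int64(251)) gray 
242 yel (np.int64(242), np.int64(251)) gray 
244 yel (np.int64(242), np.int64(252)) gray 
246 yel (np.int64(242), np.int64(251)) gray 
248 yel  gray
```

```bash
python3 -m jog '[[[0.018,-0.001,0.001,0.003,0,0,0],[0.018,-0.001,0.001,0.01,0,0,0],[0.018,-0.001,0.001,0.015,0,0,0],[0.018,-0.001,0.001,0.018,0,0,0],[0.018,-0.001,0.001,0.021,0,0,0],[0.018,-0.001,0.001,0.024,0,0,0],[0.018,-0.001,0.001,0.027,0,0,0],[0.018,-0.001,0.001,0.03,0,0,0],[0.018,-0.001,0.001,0.03,0,0,0],[0.018,-0.001,0.001,0.03,0,0,0]]]' && python3 -c "
from h import *
go(528,290.5,105.5)"
```

```text
time: 6.13
ee_pos: [527.1, 289.8, 135.9]
tcp_rot: [0.999, 0.034, 0.0, 0.0]
ft_force: [0.4, -0.1, -0.6]
finger_gap: 21.0
gripper_force: 39.5
shift [ 0.001  -0.0006  0.0304] turn [ 0.   -0.01 -0.04] | at [527.1 289.8 135.9] F [ 0.4 -0.1 -0.6] gap 21.0 t 6.1333
```

```bash
python3 -m jog '[[[0.018,0,0,0.003,0,0,0],[0.018,0,0,0.006,0,0,0],[0.018,0,0,0.01,0,0,0],[0.018,0,0,0.014,0,0,0],[0.018,0,0,0.018,0,0,0],[0.018,0,0,0.021,0,0,0],[0.018,0,0,0.024,0,0,0],[0.018,0,0,0.026,0,0,0],[0.018,0,0,0.027,0,0,0],[0.018,0,0,0.027,0,0,0]]]' && python3 -c "
from h import *
go(528,290.5,105.5)"
```

```text
time: 6.97
ee_pos: [527.2, 289.8, 108.8]
tcp_rot: [0.999, 0.034, 0.0, -0.0]
ft_force: [3.9, 0.1, -1.9]
finger_gap: 20.7
gripper_force: 39.5
shift [ 0.0009 -0.0006  0.0033] turn [-0.01 -0.02 -0.04] | at [527.2 289.8 108.8] F [ 3.9  0.1 -1.9] gap 20.7 t 6.9667
```

```bash
python3 -m jog '[[[0.018,0.0005,0,0.001,0,0,0],[0.018,0.0005,0,0.002,0,0,0],[0.018,0.0005,0,0.003,0,0,0],[0.018,0.0005,0,0.0035,0,0,0],[0.018,0.0005,0,0.004,0,0,0],[0.018,0.0005,0,0.0045,0,0,0],[0.018,0.0005,0,0.0045,0,0,0],[0.018,0.0005,0,0.0045,0,0,0],[0.018,0.0005,0,0.0045,0,0,0],[0.018,0.0005,0,0.0045,0,0,0]]]' && python3 -c "
from h import *
go(528,290.5,105.5)"
```

```text
time: 7.8
ee_pos: [527.7, 289.9, 105.8]
tcp_rot: [0.999, 0.034, 0.0, -0.0]
ft_force: [-0.8, -1.3, 11.8]
finger_gap: 20.9
gripper_force: 40.8
shift [ 0.0004 -0.0005  0.0003] turn [-0.02 -0.04 -0.05] | at [527.7 289.9 105.8] F [-0.8 -1.3 11.8] gap 20.9 t 7.8
```

The flange has met the rim at the expected height (TCP 105.8 mm, 12 N). I'll give it one slightly firmer push, then let go.

```bash
python3 -m jog '[[[0.018,0,0,0.001,0,0,0],[0.018,0,0,0.0015,0,0,0],[0.018,0,0,0.0015,0,0,0],[0.018,0,0,0.0015,0,0,0],[0.018,0,0,0.0015,0,0,0],[0.018,0,0,0.0015,0,0,0],[0.018,0,0,0.0015,0,0,0],[0.018,0,0,0.001,0,0,0],[0.018,0,0,0,0,0,0],[0.018,0,0,-0.0015,0,0,0]]]' && python3 -c "
from h import *
go(528,290.5,105.5)" && python3 -m jog '[[[0.018,0,0,-0.0005,0,0,0],[0.06,0,0,-0.0005,0,0,0],[0.06,0,0,-0.0005,0,0,0],[0.06,0,0,-0.0005,0,0,0],[0.06,0,0,-0.004,0,0,0],[0.06,0,0,-0.015,0,0,0],[0.06,0,0,-0.03,0,0,0],[0.06,0,0,-0.05,0,0,0],[0.06,0,0,-0.065,0,0,0],[0.06,0,0,-0.07,0,0,0]]]' && python3 -c "
from h import *
go(442,235.5,180)"
```

```text
time: 8.63
ee_pos: [527.4, 289.8, 106.4]
tcp_rot: [0.999, 0.034, 0.0, -0.0]
ft_force: [2.4, -0.2, -2.4]
finger_gap: 20.3
gripper_force: 39.4
shift [ 0.0007 -0.0007  0.0009] turn [-0.01 -0.01 -0.04] | at [527.4 289.8 106.4] F [ 2.4 -0.2 -2.4] gap 20.3 t 8.6333
time: 9.47
ee_pos: [528.7, 290.5, 179.3]
tcp_rot: [0.999, 0.034, 0.002, -0.001]
ft_force: [-0.2, 0.5, 0.5]
finger_gap: 60.0
gripper_force: 0.0
shift [-0.0902  0.049  -0.0011] turn [-0.1  -0.22 -0.04] | at [528.7 290.5 179.3] F [-0.2  0.5  0.5] gap 60.0 t 9.4667
```

```bash
python3 -m jog '[[[0.04,-0.006,0.003,0,0,0,0],[0.04,-0.02,0.011,0,0,0,0],[0.04,-0.04,0.022,0,0,0,0],[0.04,-0.06,0.033,0,0,0,0],[0.04,-0.078,0.043,0,0,0,0],[0.04,-0.088,0.049,0,0,0,0],[0.04,-0.0915,0.05,0,0,0,0],[0.04,-0.0915,0.05,0.01,0,0,0],[0.04,-0.0915,0.05,0.02,0,0,0],[0.04,-0.0915,0.05,0.02,0,0,0]]]'
python3 - <<'E'
from h import *
go(440.7,234.6,74.5)
q,d=snap('scene','s3')
cv2.imwrite('pics/v3.png',cv2.resize(q[160:290,190:340],None,fx=4.6,fy=4.6,interpolation=cv2.INTER_CUBIC)[:,:,::-1])
E
```

```text
time: 10.3
ee_pos: [439.4, 233.7, 153.9]
tcp_rot: [0.999, 0.034, -0.001, 0.0]
ft_force: [-0.5, 0.1, -0.5]
finger_gap: 39.7
gripper_force: 0.0
shift [ 0.0016 -0.0008  0.0794] turn [ 0.05  0.12 -0.04] | at [439.4 233.7 153.9] F [-0.5  0.1 -0.5] gap 39.7 t 10.3
```

View pics/v3.png

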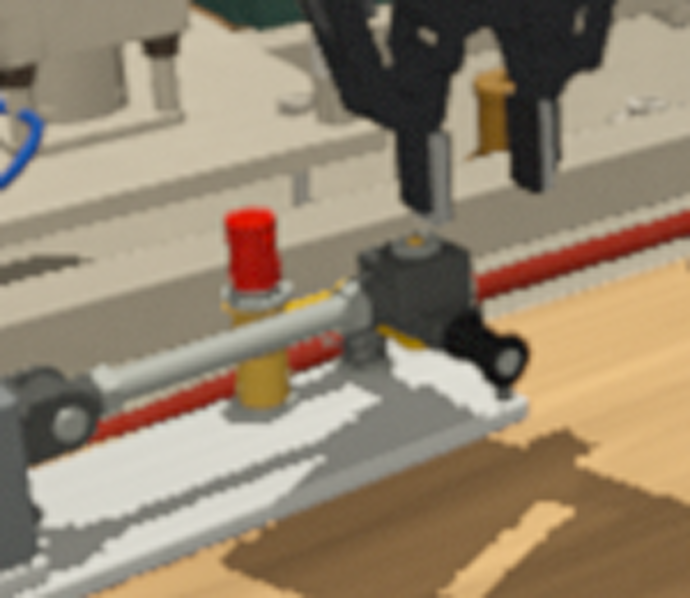

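The pin is home: its flange sits on the guide's rim at (257,295), with the red handle above. The knob runs from its inner flange near (465,335) to the outer end face at (509,359), and the fingers stand above it. Next I'll check the knob's position along its axis.

Run:
```python
from h import *
c=imaging.calibration('scene');K=np.array([[c['fx'],0,c['cx']],[0,c['fy'],c['cy']],[0,0,1]])
def proj(X): return cv2.projectPoints(np.array([X],float),cv2.Rodrigues(np.array(c['R']))[0],np.array(c['t']),K,np.array([c['k1'],0,0,0,0.]))[0][0,0]
e=np.array([.9976,.0685,0])
for o in(16,12,0,-12,-16,-18): print(o,((proj(np.array([440.7,234.6,74.5])+o*e)+[.75,.2]-[190,160]+.5)*4.6-.5).round(0))
D=np.load('pics/s3.npz');P=cloud('scene',D['d']);v=slice(232,244);u=slice(286,306)
dark=(D['p'][v,u].max(2)<60); q=P[v,u][dark]; q=q[(q[:,2]>50)&(q[:,2]<100)]; print(len(q),q.min(0).round(1),q.max(0).round(1))
```

```text
16 [462. 337.]
12 [467. 341.]
0 [485. 351.]
-12 [503. 362.]
-16 [510. 365.]
-18 [513. 367.]
113 [423.  223.4  65.3] [455.5 245.1  86.7]
```

```bash
python3 -m jog '[[[0.04,0.0015,-0.001,0.006,0,0,0],[0.04,0.0015,-0.001,0.022,0,0,0],[0.04,0.0015,-0.001,0.04,0,0,0],[0.04,0.0015,-0.001,0.055,0,0,0],[0.04,0.0015,-0.001,0.067,0,0,0],[0.04,0.0015,-0.001,0.075,0,0,0],[0.04,0.0015,-0.001,0.079,0,0,0],[0.04,0.0015,-0.001,0.079,0,0,0],[0.04,0.0015,-0.001,0.079,0,0,0],[0.04,0.0015,-0.001,0.079,0,0,0]]]' && python3 -m jog '[[[0.01,0,0,0,0,0,0],[0.01,0,0,0,0,0,0],[0.01,0,0,0,0,0,0],[0.01,0,0,0,0,0,0],[0.01,0,0,0,0,0,0],[0.01,0,0,0,0,0,0],[0.01,0,0,0,0,0,0],[0.01,0,0,0,0,0,0],[0.01,0,0,0,0,0,0],[0.01,0,0,0,0,0,0]]]' 60 && python3 -c "
from h import *
go(440.7,234.6,74.5)"
```

```text
time: 11.18
ee_pos: [441.5, 235.1, 77.6]
tcp_rot: [0.999, 0.034, 0.001, -0.0]
ft_force: [-0.2, 0.0, -0.3]
finger_gap: 39.7
gripper_force: 0.0
time: 12.02
ee_pos: [441.8, 234.0, 77.8]
tcp_rot: [0.999, 0.034, 0.001, 0.0]
ft_force: [3.2, -9.0, 4.6]
finger_gap: 14.0
gripper_force: 59.0
shift [-0.001  -0.0007  0.0033] turn [ 0.05 -0.08 -0.01] | at [441.8 234.   77.8] F [ 3.2 -9.   4.6] gap 14.0 t 12.0167
```

```bash
python3 -m jog '[[[0.01,-0.001,0.0007,0,0,0,0],[0.01,-0.003,0.0007,0,0,0,0],[0.01,-0.005,0.0007,0,0,0,0],[0.01,-0.007,0.0007,0,0,0,0],[0.01,-0.009,0.0007,0,0,0,0],[0.01,-0.011,0.0007,0,0,0,0],[0.01,-0.012,0.0007,0,0,0,0],[0.01,-0.013,0.0007,0,0,0,0],[0.01,-0.013,0.0007,0,0,0,0],[0.01,-0.013,0.0007,0,0,0,0]]]' 80 && python3 -m jog '[[[0.01,-0.001,0,0,0,0,0],[0.01,-0.002,0,0,0,0,0],[0.01,-0.003,0,0,0,0,0],[0.01,-0.0035,0,0,0,0,0],[0.01,-0.0035,0,0,0,0,0],[0.01,-0.0035,0,0,0,0,0],[0.01,-0.0035,0,0,0,0,0],[0.01,-0.0035,0,0,0,0,0],[0.01,-0.0035,0,0,0,0,0],[0.01,-0.0035,0,0,0,0,0]]]'
```

```text
time: 12.85
ee_pos: [430.4, 233.2, 78.0]
tcp_rot: [0.999, 0.034, 0.002, -0.0]
ft_force: [7.6, -7.3, 0.7]
finger_gap: 13.3
gripper_force: 79.7
time: 13.68
ee_pos: [427.3, 233.0, 78.1]
tcp_rot: [0.999, 0.034, 0.003, -0.0]
ft_force: [9.2, -8.2, 0.4]
finger_gap: 13.5
gripper_force: 79.9
```

```bash
python3 -m jog '[[[0.01,-0.0005,0.0005,0,0,0,0],[0.01,-0.001,0.001,0,0,0,0],[0.01,-0.0015,0.001,0,0,0,0],[0.01,-0.002,0.001,0,0,0,0],[0.01,-0.002,0.001,0,0,0,0],[0.01,-0.002,0.001,0,0,0,0],[0.01,-0.002,0.001,0,0,0,0],[0.01,-0.002,0.001,0,0,0,0],[0.01,-0.002,0.001,0,0,0,0],[0.01,-0.002,0.001,0,0,0,0]]]'
python3 - <<'E'
import numpy as np
# knob rel hinge in link y,z: (-160,-11.5); grip at +3 above knob; arc shift for angle a (tool: y=-world y, z=-up)
for a in(.03,.06,.1,.15,.2,.25,.3,.35):
    y,z=-160,-11.5; c,s=np.cos(-a),np.sin(-a)
    dy=c*y-s*z-y; dz=s*y+c*z-z
    print(a,'deg',round(np.degrees(a),1),'dy',round(dy,1),'dz',round(dz,1),'socket rise',round(160*np.sin(a),1))
E
```

```text
time: 14.52
ee_pos: [426.7, 232.9, 78.3]
tcp_rot: [0.999, 0.034, 0.004, -0.001]
ft_force: [12.2, -3.3, -2.9]
finger_gap: 13.2
gripper_force: 80.5
0.03 deg 1.7 dy -0.3 dz 4.8 socket rise 4.8
0.06 deg 3.4 dy -0.4 dz 9.6 socket rise 9.6
0.1 deg 5.7 dy -0.3 dz 16.0 socket rise 16.0
0.15 deg 8.6 dy 0.1 dz 24.0 socket rise 23.9
0.2 deg 11.5 dy 0.9 dz 32.0 socket rise 31.8
0.25 deg 14.3 dy 2.1 dz 39.9 socket rise 39.6
0.3 deg 17.2 dy 3.7 dz 47.8 socket rise 47.3
0.35 deg 20.1 dy 5.8 dz 55.6 socket rise 54.9
```

The latch is out against its stop: 15 mm of travel, with the force now rising past the spring's 9 N. Next I'll lift along the arc, tilting with the rod.

```bash
python3 -m jog '[[[0.01,0,0.0001,-0.0024,-0.9,0,0],[0.01,0,0.0002,-0.0048,-1.7,0,0],[0.01,0,0.0002,-0.0072,-2.6,0,0],[0.01,0,0.0002,-0.0096,-3.4,0,0],[0.01,0,0.0001,-0.0128,-4.6,0,0],[0.01,0,0,-0.016,-5.7,0,0],[0.01,0,-0.0002,-0.0192,-6.9,0,0],[0.01,0,-0.0004,-0.0224,-8,0,0],[0.01,0,-0.0008,-0.0255,-9.2,0,0],[0.01,0,-0.0008,-0.0255,-9.2,0,0]]]'
python3 - <<'E'
from h import *
q,d=snap('scene','s4')
cv2.imwrite('pics/v4.png',cv2.resize(q[160:290,190:340],None,fx=4.6,fy=4.6,interpolation=cv2.INTER_CUBIC)[:,:,::-1])
E
```

```text
time: 15.35
ee_pos: [426.5, 233.8, 104.2]
tcp_rot: [0.996, 0.035, 0.007, 0.08]
ft_force: [13.9, -5.8, -2.5]
finger_gap: 13.3
gripper_force: 81.5
```

View pics/v4.png

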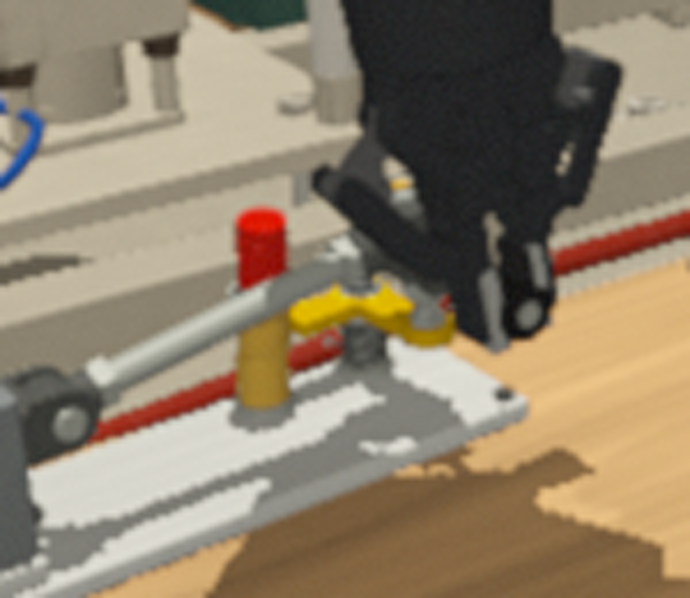

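The rod has risen with the gripper: the socket is off the ball, and the ball end shows at (430,315). The pin still holds the crank at (262,300). I'll repeat the arc to go beyond 5 cm.

```bash
python3 -m jog '[[[0.01,0,0.0001,-0.0024,-0.9,0,0],[0.01,0,0.0002,-0.0048,-1.7,0,0],[0.01,0,0.0002,-0.0072,-2.6,0,0],[0.01,0,0.0002,-0.0096,-3.4,0,0],[0.01,0,0.0001,-0.0128,-4.6,0,0],[0.01,0,0,-0.016,-5.7,0,0],[0.01,0,-0.0002,-0.0192,-6.9,0,0],[0.01,0,-0.0006,-0.0242,-8.6,0,0],[0.01,0,-0.001,-0.0285,-10.3,0,0],[0.01,0,-0.001,-0.0285,-10.3,0,0]]]'; python3 -m jog '[[[0.01,0,0,0,0,0,0],[0.01,0,0,0,0,0,0],[0.01,0,0,0,0,0,0],[0.01,0,0,0,0,0,0],[0.01,0,0,0,0,0,0],[0.01,0,0,0,0,0,0],[0.01,0,0,0,0,0,0],[0.01,0,0,0,0,0,0],[0.01,0,0,0,0,0,0],[0.01,0,0,0,0,0,0]]]'
python3 - <<'E'
from h import *
q,d=snap('scene','s5')
cv2.imwrite('pics/v5.png',cv2.resize(q[140:290,190:420],None,fx=3.4,fy=3.4,interpolation=cv2.INTER_CUBIC)[:,:,::-1])
E
```

```text
time: 16.23
ee_pos: [426.1, 239.5, 132.3]
tcp_rot: [0.985, 0.034, 0.01, 0.169]
ft_force: [15.2, -5.5, -2.0]
finger_gap: 13.6
gripper_force: 82.0
time: 17.07
ee_pos: [426.2, 239.3, 131.8]
tcp_rot: [0.985, 0.034, 0.01, 0.168]
ft_force: [14.5, -2.9, -1.3]
finger_gap: 13.5
gripper_force: 81.8
```

View pics/v5.png

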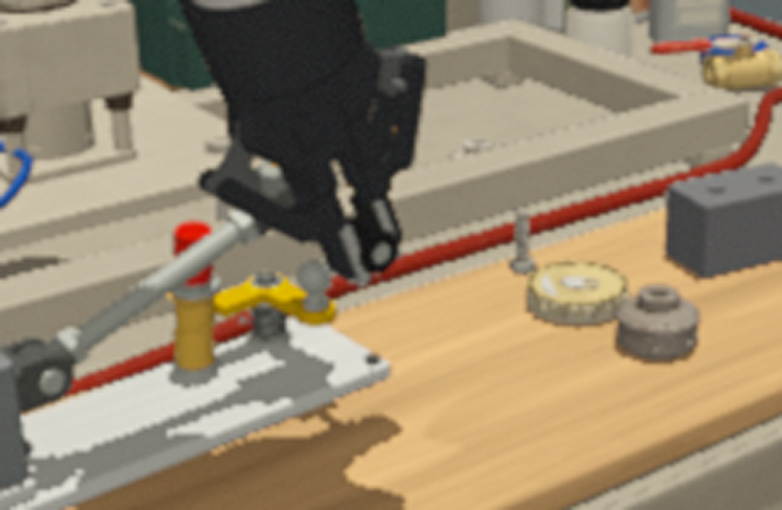

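The ball is bare at (315,278). The rod is held about 53 mm up, the pin is home at (195,290), and the bolt, ends and roll stand undisturbed. I'm handing the job in.

```bash
python3 -c "
from rig import ctrl
print(ctrl.job_done())"
```

```text
the job is handed in; nothing more can be done
None
```

The job is handed in, and no verdict came back: the pin is fully home, the latch was pulled and the socket lifted off, and the arm is still holding the rod about 53 mm up with the loose parts undisturbed.

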